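# Dot-mark the checked jar of pear preserve with the spring marker

## Task

Take the spring marker out of its wooden stand, hold it upright over the jar with the gold lid, set its needle on the black dot in the middle of that lid and press gently straight down until the spring trips with a snap, then stop at once: do not ram it on against its end stop. Lift off and put the marker back in its stand, hanging upright by its collar, and let go. Do not set the marker off anywhere else, and leave both jars and the red dishes standing where they are.

Things in the scene. Friction and masses are not known exactly. Their poses are not given: they have to be found in the camera images.
- punch: spring marker (automatic punch): round metal hand tool, 0.42 kg, hanging upright in its stand. Origin at the end of its nose (underside of the metal body), z towards its cap. From there up: nose tapering from 11 to 18 mm wide over 14 mm, 18 mm wide to 45 mm; black collar 30 mm wide from 45 to 50 mm, by which it hangs; grip 18 mm wide from 50 to 100 mm; orange cap, top at 110 mm
- sear (a joint): the marker's hidden trip catch (m): 0 = cocked, 0.0035 = tripped. Pressing the needle in takes 3 N at first and about 2 N per mm more; at about 15 N (some 6 mm in) the catch slips with a snap and the force drops at once by 4 to 6 N; about 4 mm further down the needle is solid and the force shoots up. It re-cocks by itself when lifted off. Over 25 N on the lid spoils the seal
- punch_nose (a point): centre of the end of the marker's nose (same point as its origin). A 5 mm thick needle with a round tip sticks out below it. A screw collet sets the needle's length, which differs each time and is not measured: unpressed, the tip lies anywhere from 16 to 36 mm below this point
- punch_grip (a point): centre of the marker's round grip, 75 mm above its nose end: take it here across its 18 mm, from above, fingertips just above the collar, which then carries the pressing force. The cap's top is 35 mm above this point
- stand: wooden stand for the marker, fixed: a 70 x 70 mm plate 10 mm thick, on four posts over a base plate, top face at 90 mm; origin at the centre of its underside, z up
- stand_hole (a point): centre of the 23 mm through hole of the stand, at the top face of its plate, 90 mm above the counter. The hanging marker rests with the underside of its collar here, so its origin is 45 mm below this point
- jar_pear: glass jar with yellow pear preserve and a GOLD metal lid with a black dot, 70 mm wide, 88 mm tall, 0.3 to 0.6 kg, loose on the counter; origin at the centre of its underside
- jar_pear_lid (a point): centre of the flat top of the gold lid, 88 mm above the jar's underside; the lid is 68 mm wide, the black dot here is 14 mm wide
- jar_bean: bystander: the same jar with dark bean paste and a BLACK lid without a dot, 70 mm wide, 88 mm tall; origin at the centre of its underside. The two jars may have swapped places
- dish_a: bystander: red lacquered footed dish, 82 mm wide, 53 mm tall; origin at the centre of its foot
- dish_b: bystander: another such red footed dish, 82 mm wide, 53 mm tall; origin at the centre of its foot

How it is judged:
By the outcome, as a careful person would: the job done as asked, in the order asked, and still so for the second after the job is handed in, with the robot touching nothing.
It also fails if it takes over 54 s, if anything falls off the work surface, if the arm or the gripper's body presses on something with over 40 N, if the wrist force passes 120 N, or if a joint passes its speed limit or range.

## Robot

A 6-joint arm with a two-finger parallel gripper is mounted at the origin on the work surface. World frame = base frame: x ahead of the robot, y to its left, z up, the work surface at z = 0. Lengths are in m, angles in rad, forces in N, time in s.
With the tool pointing down it reaches from about 0.325 to 0.775 m from the base axis. Payload 5.5 kg.
Tool frame: the origin (TCP) lies at the centre of the arm's flange, where the gripper is bolted on; the fingertips stand 173 mm ahead of it and the grasp point (between the pads) lies 155 mm ahead of it (robot.tcp_to_tips is the distance from the TCP to the fingertips, in m); z points along the fingers, y is the line along which they close (so a half turn about z gives the same grasp; the last joint's range is limited). The gripper opens to 85 mm and grips with 20 to 120 N. Pads are 22 mm wide; open, the fingers measure 114 mm over their backs; the gripper's body (76 mm by 85 mm) begins 54 mm behind the grasp point. The pads swing forward as they close: fully open they stand 13 mm farther back than shut.
Start: joints at [-1.238, 0.091, 1.231, -0, 1.82, -0.057], TCP at [0.228, -0.555, 0.405] pointing down, gripper open.
Joint ranges: [-2.87, 2.87], [-0.86, 2.18], [0.17, 2.46], [-1.51, 4.65], [0.06, 2.69], [-2.65, 2.65]. Speed limits (rad/s): [2.57, 2.57, 3.01, 3.14, 3.14, 3.14].

## Interface

Orientations are given as a unit quaternion [x, y, z, w].
In Python, from bench import robot gives the robot as it stands. The module is installed in compiled form; this text tells all that it offers.
- The arm moves only by the tool send_rows, never from a script. Its argument "targets" is a list of rows, each a list of 4 numbers: the shift along the world's x, y, z in m, then the turn about the world's z in degrees. In form: [[dx, dy, dz, twist], ...]. A call has 1 to 12 rows; each row shifts and turns the commanded pose from where the row before left it; what a row does not reach is not made up. A row lasts 1/12 s, in which the tool goes at most 41.7 mm and 7.16 degrees, less where a joint would pass 70% of its speed; a pose out of reach is approached as far as the arm can. A call is refused whole if a number of a shift passes 0.0417 or a number of a turn 7.16, either way. A call with a gripper value outside its range is refused whole. "claw" is the finger opening in m, from 0 to 0.0854, set as the call begins (left out, the last holds). The fingers move at their own pace and stop on an object; "force" is the grip in N (left out, the last holds). Time passes only in rows, so rows that do not move let the fingers close. It gives the time, the measured TCP pose, the force, the opening and the grip force at its end, in the units of the state.
- robot.state(): the state, without advancing time (a new reading comes with each control period).
- robot.snapshot(name): name is "scene" or "side" or "wrist"; returns a dict with "img" (480x640x3 uint8, blue, green, red), "depth" (480x640 float32, m along the optical axis (not along the pixel's ray), 0 where there is no reading), "intrinsics" (3x3 intrinsics, pixels), "pose" (4x4, takes a point from camera to world coordinates). Camera axes: x right, y down, z forward; pixel columns grow to the right and rows downward; lengths in m; the calibration is good to about 2 mm. A picture is of the moment at which its call begins.
- robot.close_job(): hands the job in; it is judged then, once.
Trained networks look in a picture, given as the dict that the camera call returned (one of the last four; its "shot" number tells which), for a name from the list of things; names that differ only in an ending like _2 or _b are one class to them, and where a whole thing is asked for, a point or a joint stands for the part that bears it (a point fixed in the world has none). Each returns a list of dicts, best first, with "score" (0 to 1); they miss things now and then, are a little off and sometimes report something else, mostly with a low value. They report only what shows in the picture. A call takes as long as a camera call.
- robot.spot_in(picture, name): "point" ([x, y, z] in m, in world coordinates, good to about 4 mm: the middle of the surface that is visible of it).
- robot.place_of(picture, name): "point" ([x, y, z] in m, in world coordinates, good to about 4 mm: a listed point, or the origin of a listed thing).
The state is a dict: "t": time; "joint_positions": joint angles; "joint_vel": joint speeds; "joint_efforts": joint torques, N m; "tcp_pos": TCP position; "eef_rot": TCP orientation; "force": force on the tool from outside, world axes, zero at the start; "wrist_torque": the same for the moment, N m; "gripper_width": finger opening in m; "grasp_force": force on a finger pad.
Only numpy, scipy, OpenCV 4.12 (cv2) and the standard library are available. Lean on these libraries where they do the work, as an engineer would, in place of code of your own. Each camera call takes 0.05 s, during which the arm holds its last target. There are 200 camera calls.

## Working session

There is one attempt and no reset: what is moved stays moved. The work goes in short steps, Python scripts to look and compute and a tool call to move; the robot and the scene stay as the last step left them, time stands still between calls to the robot, and variables do not carry over. Pictures are saved under pics/ and viewed, at most 10 in all, crops included, and the job is handed in when it is done.

Besides the shell and the picture viewer there is one more tool, called after "Emit:" by a JSON object that holds its "fn" and its "kwargs". send_rows: Moves the arm, as the interface text tells. Its arguments: {"type":"object","properties":{"targets":{"type":"array","items":{"type":"array","items":{"type":"number"}}},"claw":{"type":"number"},"force":{"type":"number"}},"required":["targets"]}

```bash
mkdir -p pics; cat > h.py <<'E'
from bench import robot
import cv2, numpy as np
np.set_printoptions(precision=4,suppress=True)
def px(s,u,v,d=None):
    K=s["intrinsics"];d=s["depth"][int(v),int(u)] if d is None else d
    p=np.array([(u-K[0,2])*d/K[0,0],(v-K[1,2])*d/K[1,1],d,1]);return (s["pose"]@p)[:3]
def proj(s,P):
    c=np.linalg.inv(s["pose"])@np.append(P,1);K=s["intrinsics"];return (K@c[:3])[:2]/c[2]
def st():
    s=robot.state();print("t",s["t"],"tcp",np.array(s["tcp_pos"]),"q",np.array(s["eef_rot"]),"F",np.array(s["force"]),"w",s["gripper_width"],"g",s["grasp_force"],"j",np.array(s["joint_positions"]))
E
python3 - <<'E'
from h import *
st()
ims=[]
for c in("scene","side"):
    s=robot.snapshot(c);ims.append(s["img"]);print(c,s["pose"])
    for n in("punch_grip","punch_nose","stand_hole","jar_pear_lid","jar_pear","jar_bean","dish_a"):
        for r in robot.place_of(s,n)[:3]: print(n,np.array(r["point"]),round(r["score"],2),proj(s,r["point"]))
cv2.imwrite("pics/a.png",ims[0]);cv2.imwrite("pics/b.png",ims[1])
E
```

```text
t 0.0 tcp [ 0.228  -0.555   0.4035] q [ 0.9811  0.1937 -0.0001 -0.001 ] F [ 0.2414 -0.2957  0.599 ] w 0.08553134775356258 g 0.0 j [-1.2377  0.0919  1.2319 -0.      1.8198 -0.0567]
scene [[ 0.0682  0.523  -0.8496  1.2463]
 [ 0.9976 -0.0303  0.0615 -0.0603]
 [ 0.0064 -0.8518 -0.5239  0.5041]
 [ 0.      0.      0.      1.    ]]
punch_grip [ 0.5452 -0.239   0.1175] 0.96 [194.888  220.7955]
punch_nose [ 0.5429 -0.2293  0.0426] 0.71 [206.1884 254.9516]
stand_hole [ 0.5411 -0.2334  0.086 ] 0.62 [200.919  234.6804]
jar_pear_lid [ 0.5537 -0.0527  0.0864] 0.94 [300.1652 235.1031]
jar_pear [ 0.558  -0.0533 -0.0038] 0.73 [300.893  276.3994]
jar_bean [0.5549 0.1899 0.0002] 0.59 [425.0442 269.3965]
dish_a [0.7136 0.0995 0.0021] 0.68 [396.4728 326.674 ]
dish_a [ 0.6908 -0.1501 -0.0006] 0.64 [244.2308 324.7741]
side [[-0.9842 -0.1237  0.127   0.4543]
 [-0.177   0.7214 -0.6695  0.7542]
 [-0.0088 -0.6813 -0.7319  0.9233]
 [ 0.      0.      0.      1.    ]]
punch_grip [ 0.5479 -0.2351  0.119 ] 0.74 [357.6647 160.3648]
punch_grip [ 0.5408 -0.2373  0.0894] 0.43 [360.5716 171.2143]
punch_nose [ 0.5418 -0.2361  0.0445] 0.8 [359.0475 187.755 ]
jar_pear_lid [ 0.5596 -0.054   0.0867] 0.82 [338.3823 233.2504]
jar_pear_lid [ 0.716   0.103  -0.0071] 0.34 [241.6228 317.7835]
jar_pear [ 0.5557 -0.0524 -0.0006] 0.83 [339.2961 264.6548]
jar_bean [0.5589 0.1934 0.0018] 0.83 [316.1905 369.214 ]
jar_bean [ 0.688  -0.149   0.0001] 0.5 [284.3949 222.7788]
jar_bean [ 0.5574 -0.0517  0.089 ] 0.34 [339.3794 233.4023]
dish_a [ 0.6873 -0.1453 -0.002 ] 0.97 [284.3966 224.7347]
dish_a [ 0.7191  0.1042 -0.0028] 0.85 [239.6218 316.6849]
```

View pics/a.png

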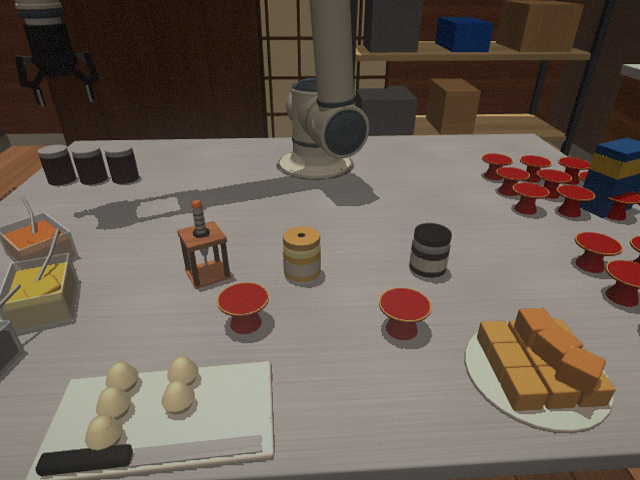

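View pics/b.png

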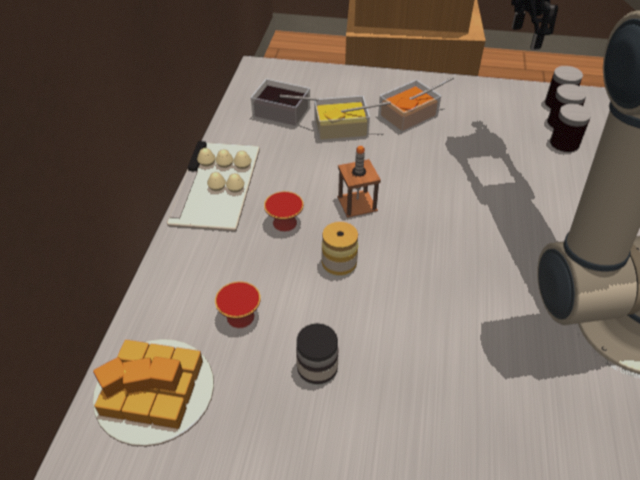

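Scene view: the marker hangs in its stand (cap about 197,205) and the gold-lid jar is at about (302,237), with the bean jar at (431,230). The side view agrees: cap (360,152), gold lid (340,234). I'll move above the stand and look again from the wrist.

Emit:
{"fn": "send_rows", "kwargs": {"targets": [[0.026,0.0265,0,0],[0.026,0.0265,0,0],[0.026,0.0265,0,0],[0.026,0.0265,0,0],[0.026,0.0265,0,0],[0.026,0.0265,0,0],[0.026,0.0265,0,0],[0.026,0.0265,0,0],[0.026,0.0265,0,0],[0.026,0.0265,0,0],[0.026,0.0265,0,0],[0.026,0.0265,0,0]], "claw": 0.0854}}

```text
t: 1.8
tcp_pos: [0.541, -0.2354, 0.4049]
eef_rot: [0.981, 0.194, 0.0, 0.0]
force: [0.4, -0.5, 1.0]
gripper_width: 0.0859
grasp_force: 0.0
```

```bash
python3 - <<'E'
from h import *
s=robot.snapshot("wrist");st();print(s["pose"])
for n in("punch_grip","punch_nose","stand_hole","jar_pear_lid"):
    for r in robot.place_of(s,n)[:2]: print(n,np.array(r["point"]),round(r["score"],2),proj(s,r["point"]))
cv2.imwrite("pics/c.png",s["img"])
s=robot.snapshot("scene")
for n in("punch_grip","stand_hole","jar_pear_lid"):
    for r in robot.place_of(s,n)[:2]: print(n,np.array(r["point"]),round(r["score"],2),proj(s,r["point"]))
E
```

```text
t 1.85 tcp [ 0.5444 -0.2308  0.4041] q [ 0.9805  0.1965  0.0016 -0.0016] F [-1.768   4.1986 -2.1683] w 0.08543686539161055 g 0.0 j [-0.4598  0.0671  1.2569  0.0047  1.8171  0.7166]
[[ 0.3796 -0.8836 -0.2741  0.6096]
 [-0.9251 -0.3624 -0.1131 -0.2069]
 [ 0.0006  0.2965 -0.955   0.3756]
 [ 0.      0.      0.      1.    ]]
jar_pear_lid [ 0.5574 -0.048   0.0861] 0.91 [ 89.4902 105.1583]
punch_grip [ 0.5453 -0.2371  0.1176] 0.87 [195.9542 220.7442]
stand_hole [ 0.5421 -0.2335  0.0892] 0.64 [200.5278 233.4586]
jar_pear_lid [ 0.5555 -0.049   0.0882] 0.8 [302.202  234.7062]
jar_pear_lid [0.7134 0.1004 0.0025] 0.52 [397.0121 326.3839]
```

View pics/c.png

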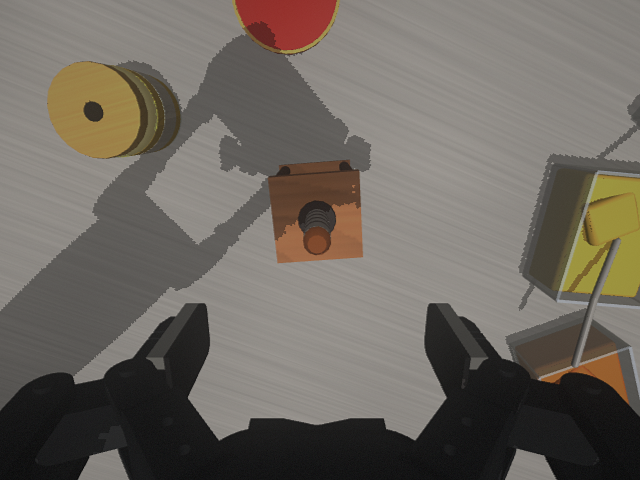

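Wrist view: orange cap at (317,240), stand plate corners about (268,177), (358,170), (362,257), (277,263), black dot at (93,111). I'll intersect these rays with the known heights.

```bash
cat >> h.py <<'E'
def ray(s,u,v,z):
    K=s["intrinsics"];d=s["pose"][:3,:3]@np.array([(u-K[0,2])/K[0,0],(v-K[1,2])/K[1,1],1]);o=s["pose"][:3,3]
    return o+d*(z-o[2])/d[2]
def blob(m,u,v):
    n,l,st_,c=cv2.connectedComponentsWithStats(m.astype(np.uint8))
    i=1+np.argmin(np.hypot(*(c[1:]-[u,v]).T)+1e3*(st_[1:,4]<15));return c[i],st_[i]
E
python3 - <<'E'
from h import *
s=robot.snapshot("wrist");st();im=s["img"].astype(int)
b,g,r=im[...,0],im[...,1],im[...,2]
m=(r<70);c,q=blob(m,93,111);print("dot",c,q,ray(s,*c,.088))
W=s["depth"];vv,uu=np.mgrid[225:256,300:335]
z=np.array([[px(s,u,v) for u in range(300,335)] for v in range(225,256)])
k=(z[...,2]>.148);print("cap",k.sum(),z[k].mean(0),z[k].max(0),z[k].min(0))
k=(z[...,2]>.148)
for C in [(317,240)]: print(ray(s,*C,.155))
print("plate",np.mean([ray(s,u,v,.09) for u,v in((268,177),(358,170),(362,257),(277,263))],0))
for n in("scene","side"):
    t=robot.snapshot(n);i=t["img"].astype(int)
    u0=(301,235) if n=="scene" else (340,234)
    c,q=blob((i[...,2]<90),*u0);print(n,"dot",c,q,ray(t,*c,.088))
    u0=(197,204) if n=="scene" else (360,150)
    mm=(i[...,2]>100)&(i[...,2]>i[...,1]*1.7);c,q=blob(mm,*u0);print("cap",c,q,ray(t,*c,.150))
E
```

```text
t 2.3 tcp [ 0.5393 -0.238   0.4049] q [0.9813 0.1927 0.0001 0.0002] F [0.0708 0.9086 0.6409] w 0.08537939616273878 g 0.0 j [-0.4734  0.0624  1.2604 -0.0001  1.8184  0.7095]
dot [ 89.8151 107.6507] [ 81  98  19  20 292] [ 0.5547 -0.0524  0.088 ]
cap 603 [ 0.5446 -0.2336  0.1569] [ 0.6079 -0.2098  0.3756] [ 0.5345 -0.2429  0.1484]
[ 0.543  -0.2366  0.155 ]
plate [ 0.5404 -0.2371  0.09  ]
scene dot [300.95 234.65] [298 233   7   4  20] [ 0.5548 -0.0513  0.088 ]
cap [195.6842 204.0526] [192 201   8   8  38] [ 0.5438 -0.2332  0.15  ]
side dot [339.8824 233.4118] [338 232   5   4  17] [ 0.5566 -0.0528  0.088 ]
cap [360.     149.4865] [357 146   7   7  37] [ 0.5441 -0.2317  0.15  ]
```

Emit:
{"fn": "send_rows", "kwargs": {"targets": [[0.003,0.002,-0.01,0],[0,0,-0.02,0],[0,0,-0.02,0],[0,0,-0.02,0],[0,0,-0.02,0],[0,0,-0.02,0],[0,0,-0.012,0],[0,0,-0.008,0],[0,0,-0.004,0],[0,0,0,0],[0,0,0,0],[0,0,0,0]]}}

```text
t: 3.4
tcp_pos: [0.5433, -0.2352, 0.2722]
eef_rot: [0.981, 0.194, 0.001, 0.001]
force: [-0.2, 0.2, -0.2]
gripper_width: 0.0856
grasp_force: 0.0
```

```bash
python3 - <<'E'
from h import *
s=robot.snapshot("wrist");st();cv2.imwrite("pics/d.png",s["img"])
E
```

```text
t 3.45 tcp [ 0.5433 -0.2351  0.2722] q [0.9811 0.1937 0.0009 0.0007] F [0.3627 0.4824 0.0384] w 0.08540523549456247 g 0.0 j [-0.4659  0.0828  1.474   0.      1.5825  0.715 ]
```

View pics/d.png

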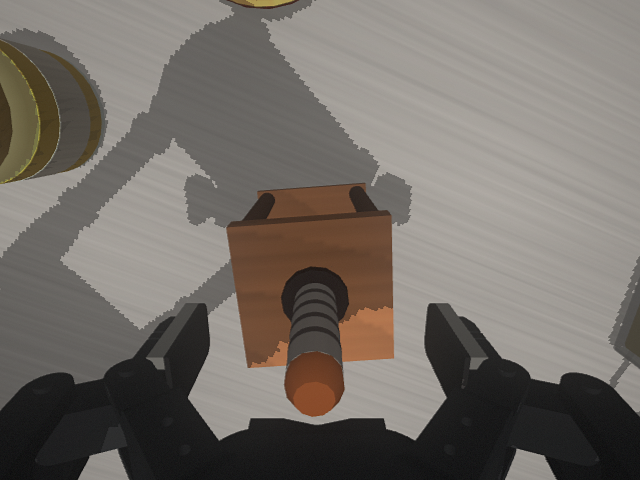

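The marker (cap at 316,385) is centred between the pads and in line with them, so I'll close.

Emit:
{"fn": "send_rows", "kwargs": {"targets": [[0,0,0,0],[0,0,0,0],[0,0,0,0],[0,0,0,0],[0,0,0,0],[0,0,0,0],[0,0,0,0],[0,0,0,0],[0,0,0,0],[0,0,0,0]], "claw": 0.0, "force": 70}}

```text
t: 4.28
tcp_pos: [0.543, -0.2349, 0.2709]
eef_rot: [0.981, 0.194, 0.0, -0.0]
force: [-1.0, 1.5, 1.6]
gripper_width: 0.0164
grasp_force: 68.1
```

```bash
python3 - <<'E'
from h import *
st()
E
```

```text
t 4.2833 tcp [ 0.543  -0.2349  0.2709] q [ 0.9811  0.1937  0.0001 -0.    ] F [-0.9798  1.5091  1.5636] w 0.016368611928954935 g 68.13892006874084 j [-0.4659  0.0835  1.4756  0.0001  1.5825  0.7151]
```

Emit:
{"fn": "send_rows", "kwargs": {"targets": [[0,0,0.004,0],[0,0,0.008,0],[0,0,0.012,0],[0,0,0.014,0],[0,0,0.014,0],[0,0,0.014,0],[0,0,0.014,0],[0,0,0.014,0],[0,0,0.014,0],[0,0,0.012,0],[0,0,0.01,0],[0,0,0,0]]}}

```text
t: 5.28
tcp_pos: [0.543, -0.235, 0.4041]
eef_rot: [0.981, 0.194, 0.002, 0.001]
force: [0.3, 0.1, -4.2]
gripper_width: 0.0166
grasp_force: 68.4
```

Emit:
{"fn": "send_rows", "kwargs": {"targets": [[0.001,0.008,0,0],[0.001,0.016,0,0],[0.001,0.02,0,0],[0.001,0.02,0,0],[0.001,0.02,0,0],[0.001,0.02,0,0],[0.001,0.02,0,0],[0.001,0.02,0,0],[0.001,0.02,0,0],[0.001,0.012,0,0],[0.001,0.006,0,0],[0.001,0.001,0,0]]}}

```text
t: 6.28
tcp_pos: [0.5551, -0.0509, 0.4]
eef_rot: [0.981, 0.194, -0.001, -0.0]
force: [-0.3, 0.0, -4.2]
gripper_width: 0.0165
grasp_force: 68.6
```

```bash
python3 - <<'E'
from h import *
st()
S={n:robot.snapshot(n) for n in("scene","side","wrist")};st()
for n,s in S.items():
    for k in("punch_grip","punch_nose","jar_pear_lid"):
        for r in robot.place_of(s,k)[:1]: print(n,k,np.array(r["point"]),round(r["score"],2),proj(s,r["point"]))
def crop(s,P,a,f):
    u,v=proj(s,P).astype(int);print(u,v);u=max(u,a);v=max(v,a);return cv2.resize(s["img"][v-a:v+a,u-a:u+a],(400,400),interpolation=cv2.INTER_NEAREST)
P=[.555,-.053,.14]
o=np.hstack([crop(S["scene"],P,50,1),crop(S["side"],P,50,1)])
cv2.imwrite("pics/e.png",o);cv2.imwrite("pics/w.png",S["wrist"]["img"])
E
```

```text
t 6.2833 tcp [ 0.5551 -0.0509  0.4   ] q [ 0.9809  0.1945 -0.0005 -0.0002] F [-0.262   0.0432 -4.2489] w 0.016517433956971434 g 68.57948184013367 j [-0.1525 -0.0243  1.3569  0.0001  1.8101  1.0269]
t 6.4333 tcp [ 0.5551 -0.0526  0.4003] q [ 0.9811  0.1934 -0.0003  0.0002] F [ 0.1779 -0.8177 -3.5227] w 0.016609932658373204 g 68.57902407646179 j [-0.1554 -0.024   1.356  -0.0006  1.8101  1.0261]
scene punch_grip [ 0.5558 -0.0523  0.2474] 0.92 [298.3635 151.2519]
scene punch_nose [ 0.5554 -0.0484  0.1722] 0.62 [301.6396 192.866 ]
scene jar_pear_lid [ 0.5543 -0.0529  0.0879] 0.95 [300.0459 234.5717]
side punch_grip [ 0.5621 -0.049   0.2476] 0.69 [338.4363 168.8861]
side punch_nose [ 0.5525 -0.0516  0.1717] 0.77 [343.0972 201.453 ]
side jar_pear_lid [ 0.5557 -0.048   0.0878] 0.71 [339.9665 235.3467]
wrist punch_grip [ 0.5541 -0.0546  0.2506] 0.77 [322.2587 337.1082]
wrist punch_nose [ 0.5624 -0.0511  0.1746] 0.88 [320.1771 247.6951]
wrist jar_pear_lid [ 0.5567 -0.053   0.0865] 0.75 [318.602 218.793]
299 209
341 213
```

View pics/e.png

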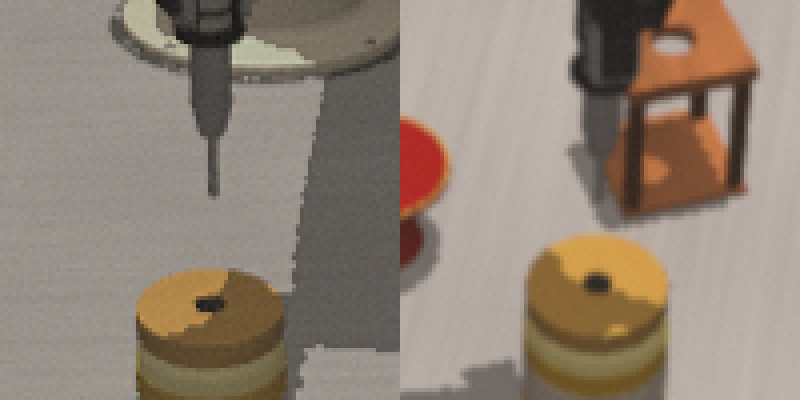

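View pics/w.png

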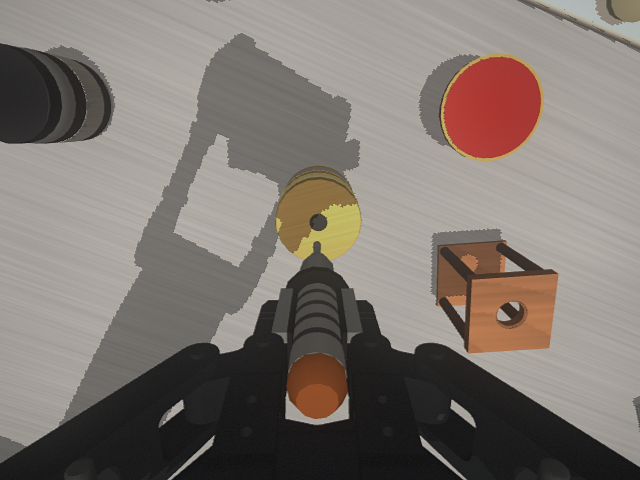

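The marker is upright in the grip with the needle visible: tip near scene pixel (302,208) and wrist pixel (317,243), dot at wrist pixel (318,222). Next I'll work out the tip position.

```bash
python3 - <<'E'
from h import *
from scipy.optimize import least_squares
S={n:robot.snapshot(n) for n in("scene","side","wrist")}
obs={"scene":(302.25,208),"wrist":(316.8,243)}
def f(p): return np.concatenate([proj(S[n],p)-o for n,o in obs.items()])
r=least_squares(f,[.555,-.053,.14]);print("tip",r.x,r.fun)
for h in(.016,.026,.036): print(h,[proj(S[n],[.555,-.0525,.174-h]) for n in obs])
print("nose",[proj(S[n],[.555,-.0525,.174]) for n in obs])
w=S["wrist"];b=w["img"].astype(int)
m=np.zeros(b.shape[:2],bool);m[205:236,300:338]=b[205:236,300:338,2]<75
c,q=blob(m,318,222);print("dot",c,q,ray(w,*c,.088))
s=S["scene"];c,q=blob(s["img"][...,2]<90,301,235);print(c,ray(s,*c,.088))
st()
E
```

```text
tip [ 0.5547 -0.0515  0.1432] [-2.086  -0.3011 -0.682  -0.3729]
0.016 [array([299.4312, 200.2241]), array([317.7724, 250.2595])]
0.026 [array([299.5564, 205.3516]), array([317.7251, 245.066 ])]
0.036 [array([299.68  , 210.4101]), array([317.6816, 240.2772])]
nose [array([299.2272, 191.8734]), array([317.8569, 259.5489])]
dot [317.8194 222.3548] [310 214  17  17 155] [ 0.5541 -0.0531  0.088 ]
[301.56 234.68] [ 0.555  -0.0502  0.088 ]
t 7.0333 tcp [ 0.555  -0.0521  0.4007] q [ 0.9811  0.1936  0.     -0.    ] F [-0.5172 -0.4546 -3.9764] w 0.016376276492366722 g 68.579421043396 j [-0.1546 -0.0246  1.356   0.      1.8102  1.0265]
```

Emit:
{"fn": "send_rows", "kwargs": {"targets": [[0,-0.001,-0.004,0],[0,0,-0.007,0],[0,0,-0.008,0],[0,0,-0.008,0],[0,0,-0.006,0],[0,0,-0.004,0],[0,0,-0.003,0],[0,0,-0.002,0],[0,0,0,0],[0,0,0,0],[0,0,0,0]]}}

```text
t: 7.95
tcp_pos: [0.5551, -0.053, 0.3592]
eef_rot: [0.981, 0.194, 0.0, 0.0]
force: [0.4, -0.1, -3.0]
gripper_width: 0.0165
grasp_force: 68.6
```

```bash
python3 - <<'E'
from h import *
S=[robot.snapshot("wrist"),robot.snapshot("scene"),robot.snapshot("side")];st()
o=[]
for s,(u,v),a in((S[0],(318,230),50),(S[1],(301,228),25)):
    o.append(cv2.resize(s["img"][v-a:v+a,u-a:u+a],(400,400),interpolation=cv2.INTER_CUBIC))
cv2.imwrite("pics/f.png",np.hstack(o))
E
```

```text
t 8.1 tcp [ 0.555  -0.053   0.3591] q [0.9811 0.1937 0.0003 0.0001] F [ 0.0916 -0.0175 -4.1571] w 0.016307334721894225 g 68.59032154083252 j [-0.1562 -0.028   1.4327  0.      1.7361  1.0247]
```

View pics/f.png

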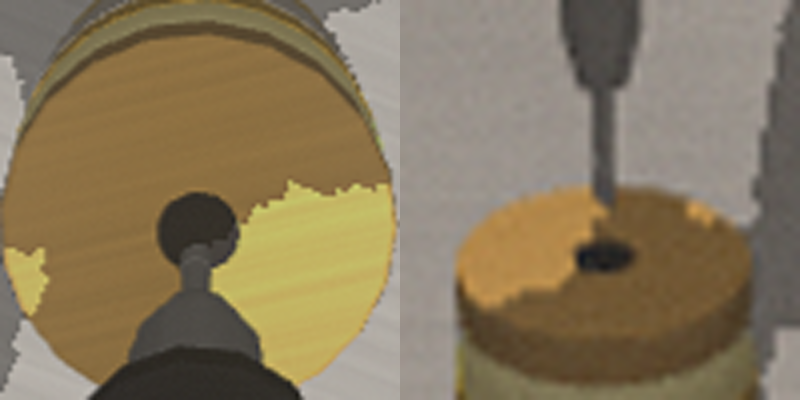

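The needle tip hangs right above the dot: wrist crop tip (195,245) against dot (198,232), scene crop tip x 603 against dot x 604. Now a gentle approach.

Emit:
{"fn": "send_rows", "kwargs": {"targets": [[-0.001,0,-0.002,0],[0,0,-0.002,0],[0,0,-0.002,0],[0,0,-0.001,0],[0,0,-0.001,0],[0,0,0,0],[0,0,0,0]]}}

```text
t: 8.68
tcp_pos: [0.554, -0.053, 0.3506]
eef_rot: [0.981, 0.194, -0.0, -0.0]
force: [0.7, 0.5, -3.6]
gripper_width: 0.0161
grasp_force: 68.6
```

Emit:
{"fn": "send_rows", "kwargs": {"targets": [[0,0,-0.001,0],[0,0,0,0]]}}

```text
t: 8.85
tcp_pos: [0.554, -0.053, 0.3496]
eef_rot: [0.981, 0.194, -0.0, -0.0]
force: [-0.3, 0.0, -5.1]
gripper_width: 0.0166
grasp_force: 68.6
```

Emit:
{"fn": "send_rows", "kwargs": {"targets": [[0,0,-0.001,0],[0,0,0,0]]}}

```text
t: 9.02
tcp_pos: [0.554, -0.053, 0.3485]
eef_rot: [0.981, 0.194, -0.0, -0.0]
force: [0.4, -0.7, -4.3]
gripper_width: 0.0165
grasp_force: 68.6
```

Emit:
{"fn": "send_rows", "kwargs": {"targets": [[0,0,-0.001,0],[0,0,0,0]]}}

```text
t: 9.18
tcp_pos: [0.554, -0.053, 0.3475]
eef_rot: [0.981, 0.194, -0.0, -0.0]
force: [0.0, 0.8, -3.7]
gripper_width: 0.0162
grasp_force: 68.6
```

Emit:
{"fn": "send_rows", "kwargs": {"targets": [[0,0,-0.001,0],[0,0,0,0]]}}

```text
t: 9.35
tcp_pos: [0.554, -0.053, 0.3465]
eef_rot: [0.981, 0.194, -0.0, -0.0]
force: [-0.1, 0.1, -3.6]
gripper_width: 0.0162
grasp_force: 68.6
```

Emit:
{"fn": "send_rows", "kwargs": {"targets": [[0,0,-0.001,0],[0,0,0,0]]}}

```text
t: 9.52
tcp_pos: [0.554, -0.053, 0.3454]
eef_rot: [0.981, 0.194, -0.0, -0.0]
force: [0.8, 0.2, -4.4]
gripper_width: 0.0165
grasp_force: 68.6
```

Emit:
{"fn": "send_rows", "kwargs": {"targets": [[0,0,-0.001,0],[0,0,0,0]]}}

```text
t: 9.68
tcp_pos: [0.554, -0.053, 0.3449]
eef_rot: [0.981, 0.194, 0.0, 0.0]
force: [-0.0, -0.7, -1.5]
gripper_width: 0.0161
grasp_force: 68.6
```

Emit:
{"fn": "send_rows", "kwargs": {"targets": [[0,0,-0.001,0],[0,0,0,0]]}}

```text
t: 9.85
tcp_pos: [0.554, -0.053, 0.3443]
eef_rot: [0.981, 0.194, 0.0, 0.0]
force: [-0.5, 1.0, 1.1]
gripper_width: 0.0161
grasp_force: 68.7
```

Emit:
{"fn": "send_rows", "kwargs": {"targets": [[0,0,-0.001,0],[0,0,0,0]]}}

```text
t: 10.02
tcp_pos: [0.554, -0.053, 0.3433]
eef_rot: [0.981, 0.194, 0.0, 0.0]
force: [-0.5, 0.9, 1.9]
gripper_width: 0.0162
grasp_force: 68.9
```

Emit:
{"fn": "send_rows", "kwargs": {"targets": [[0,0,-0.001,0],[0,0,0,0]]}}

```text
t: 10.18
tcp_pos: [0.554, -0.053, 0.3423]
eef_rot: [0.981, 0.194, 0.001, 0.0]
force: [-0.5, 1.3, 3.6]
gripper_width: 0.0165
grasp_force: 69.1
```

Emit:
{"fn": "send_rows", "kwargs": {"targets": [[0,0,-0.001,0],[0,0,0,0]]}}

```text
t: 10.35
tcp_pos: [0.554, -0.053, 0.3413]
eef_rot: [0.981, 0.194, 0.001, 0.0]
force: [-0.9, 1.1, 5.0]
gripper_width: 0.0162
grasp_force: 69.3
```

Emit:
{"fn": "send_rows", "kwargs": {"targets": [[0,0,-0.001,0],[0,0,0,0]]}}

```text
t: 10.52
tcp_pos: [0.554, -0.053, 0.3405]
eef_rot: [0.981, 0.194, 0.001, 0.0]
force: [-2.2, 0.5, 6.5]
gripper_width: 0.0163
grasp_force: 69.5
```

Emit:
{"fn": "send_rows", "kwargs": {"targets": [[0,0,-0.0005,0],[0,0,0,0]]}}

```text
t: 10.68
tcp_pos: [0.554, -0.053, 0.3403]
eef_rot: [0.981, 0.194, 0.001, 0.0]
force: [-0.7, 0.8, 7.5]
gripper_width: 0.0164
grasp_force: 69.6
```

Emit:
{"fn": "send_rows", "kwargs": {"targets": [[0,0,-0.0005,0],[0,0,0,0]]}}

```text
t: 10.85
tcp_pos: [0.554, -0.053, 0.34]
eef_rot: [0.981, 0.194, 0.001, 0.0]
force: [-1.1, 0.7, 6.8]
gripper_width: 0.0164
grasp_force: 69.7
```

Emit:
{"fn": "send_rows", "kwargs": {"targets": [[0,0,-0.0005,0],[0,0,0,0]]}}

```text
t: 11.02
tcp_pos: [0.554, -0.053, 0.3396]
eef_rot: [0.981, 0.194, 0.001, 0.0]
force: [-1.2, 0.2, 8.1]
gripper_width: 0.0162
grasp_force: 69.8
```

Emit:
{"fn": "send_rows", "kwargs": {"targets": [[0,0,-0.0005,0],[0,0,0,0]]}}

```text
t: 11.18
tcp_pos: [0.554, -0.053, 0.3393]
eef_rot: [0.981, 0.194, 0.001, 0.0]
force: [-1.1, 1.4, 9.0]
gripper_width: 0.016
grasp_force: 69.9
```

Emit:
{"fn": "send_rows", "kwargs": {"targets": [[0,0,-0.0005,0],[0,0,0,0]]}}

```text
t: 11.35
tcp_pos: [0.554, -0.053, 0.339]
eef_rot: [0.981, 0.194, 0.001, 0.0]
force: [-1.7, 0.6, 9.3]
gripper_width: 0.0165
grasp_force: 70.0
```

Emit:
{"fn": "send_rows", "kwargs": {"targets": [[0,0,-0.0005,0],[0,0,0,0]]}}

```text
t: 11.52
tcp_pos: [0.554, -0.0529, 0.3387]
eef_rot: [0.981, 0.194, 0.001, 0.0]
force: [-2.1, 1.4, 9.8]
gripper_width: 0.0162
grasp_force: 70.1
```

Emit:
{"fn": "send_rows", "kwargs": {"targets": [[0,0,-0.0005,0],[0,0,0,0]]}}

```text
t: 11.68
tcp_pos: [0.554, -0.053, 0.3384]
eef_rot: [0.981, 0.194, 0.001, 0.0]
force: [-2.0, 0.2, 11.1]
gripper_width: 0.016
grasp_force: 70.1
```

Net force is now about 15 N, so the trip is imminent and I'll go one step at a time.

Emit:
{"fn": "send_rows", "kwargs": {"targets": [[0,0,-0.0005,0],[0,0,0,0]]}}

```text
t: 11.85
tcp_pos: [0.554, -0.0529, 0.3379]
eef_rot: [0.981, 0.194, 0.001, 0.0]
force: [-2.3, 0.7, 10.2]
gripper_width: 0.0168
grasp_force: 70.1
```

Emit:
{"fn": "send_rows", "kwargs": {"targets": [[0,0,-0.0005,0],[0,0,0,0]]}}

```text
t: 12.02
tcp_pos: [0.554, -0.053, 0.3366]
eef_rot: [0.981, 0.194, 0.001, 0.0]
force: [-1.8, 1.0, 8.2]
gripper_width: 0.0161
grasp_force: 69.9
```

Emit:
{"fn": "send_rows", "kwargs": {"targets": [[0,0,0,0]]}}

```text
t: 12.1
tcp_pos: [0.554, -0.053, 0.3366]
eef_rot: [0.981, 0.194, 0.001, 0.0]
force: [-1.4, 1.4, 7.7]
gripper_width: 0.0163
grasp_force: 69.9
```

```bash
python3 - <<'E'
from h import *
a=cv2.imread("pics/w.png");s=robot.snapshot("wrist");b=s["img"]
for (x0,y0,x1,y1) in((284,345,352,420),(290,280,345,345)):
    t=a[y0:y1,x0:x1];m=cv2.matchTemplate(b[y0-20:y1+20,x0-20:x1+20],t,cv2.TM_CCOEFF_NORMED);_,v,_,l=cv2.minMaxLoc(m);print(v,np.array(l)-20)
    A=t.astype(np.float32)[...,2];B=b[y0:y1,x0:x1].astype(np.float32)[...,2];print(cv2.phaseCorrelate(A,B))
st()
E
```

```text
0.9964553713798523 [0 0]
((0.06158616427729413, 0.4882186155975816), 0.9658097980640553)
0.9900256991386414 [0 0]
((0.05545705127491374, 0.12156532344754112), 1.0010819404213518)
t 12.15 tcp [ 0.554  -0.053   0.3365] q [0.9811 0.1937 0.001  0.0003] F [-2.2889  1.3498  8.3931] w 0.016482665590179132 g 69.9214518070221 j [-0.1565 -0.0297  1.4743  0.0001  1.695   1.0245]
```

The marker hasn't shifted in the grip, and the force dropped while the tool moved down. So the catch has tripped. Lifting off and returning.

Emit:
{"fn": "send_rows", "kwargs": {"targets": [[0,0,0.002,0],[0,0,0.004,0],[0,0,0.006,0],[0,0,0.008,0],[0,0,0.01,0],[0,0,0.011,0],[0,0,0.01,0],[0,0,0.008,0],[0,0,0.006,0],[0,0,0,0]]}}

```text
t: 12.98
tcp_pos: [0.5541, -0.053, 0.4023]
eef_rot: [0.981, 0.194, 0.001, 0.001]
force: [-0.2, -0.2, -3.6]
gripper_width: 0.0162
grasp_force: 68.8
```

Emit:
{"fn": "send_rows", "kwargs": {"targets": [[-0.001,-0.007,0,0],[-0.001,-0.016,0,0],[-0.001,-0.02,0,0],[-0.001,-0.02,0,0],[-0.001,-0.02,0,0],[-0.001,-0.02,0,0],[-0.001,-0.02,0,0],[-0.001,-0.02,0,0],[-0.001,-0.018,0,0],[-0.001,-0.012,0,0],[-0.001,-0.007,0,0],[0,-0.002,0,0]]}}

```text
t: 13.98
tcp_pos: [0.5427, -0.2362, 0.3994]
eef_rot: [0.981, 0.193, -0.001, -0.0]
force: [-0.3, 0.4, -3.6]
gripper_width: 0.0166
grasp_force: 68.9
```

Emit:
{"fn": "send_rows", "kwargs": {"targets": [[0,0,0,0],[0,0,0,0],[0,0,0,0],[0,0,0,0],[0,0,0,0],[0,0,0,0]]}}

```text
t: 14.48
tcp_pos: [0.5431, -0.2345, 0.4003]
eef_rot: [0.981, 0.194, 0.0, 0.0]
force: [-0.7, -1.0, -4.4]
gripper_width: 0.0167
grasp_force: 68.9
```

```bash
python3 - <<'E'
from h import *
S=[robot.snapshot("wrist"),robot.snapshot("scene"),robot.snapshot("side")];st()
for n in("jar_pear_lid",):
    for s in S:print([np.array(r["point"]) for r in robot.place_of(s,n)[:1]])
for s in S: print([np.array(r["point"]) for r in robot.place_of(s,"stand_hole")[:1]],proj(s,[.543,-.235,.09]))
o=[]
for s in S:
    u,v=proj(s,[.543,-.235,.11]).astype(int);a=60 if s is S[0] else 50
    o.append(cv2.resize(s["img"][v-a:v+a,u-a:u+a],(264,264),interpolation=cv2.INTER_CUBIC))
cv2.imwrite("pics/g.png",np.hstack(o))
E
```

```text
t 14.6333 tcp [ 0.543  -0.2348  0.4002] q [ 0.981   0.1938  0.     -0.    ] F [-0.2526  0.2091 -3.4571] w 0.01647222376011974 g 68.9136278629303 j [-0.4656  0.0675  1.2634  0.      1.8106  0.7151]
[array([ 0.5568, -0.0515,  0.0875])]
[array([ 0.5545, -0.048 ,  0.0852])]
[array([ 0.5564, -0.0541,  0.0864])]
[array([ 0.5449, -0.2292,  0.0849])] [317.5156 222.0093]
[array([ 0.5438, -0.2333,  0.0854])] [199.5457 233.3592]
[array([ 0.5419, -0.2324,  0.0888])] [359.3936 171.5846]
```

View pics/g.png

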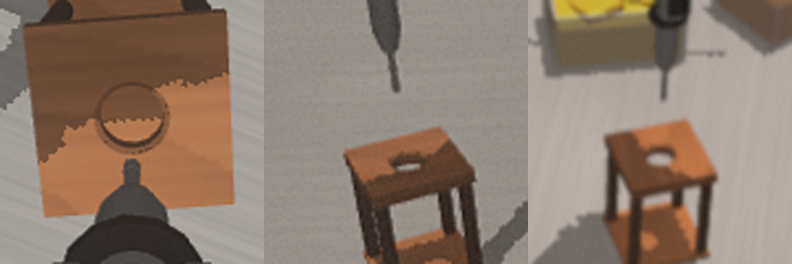

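The hole (wrist crop 132,117) lines up with the needle, and the TCP is back at the xy where I gripped the marker. Lowering it in.

Emit:
{"fn": "send_rows", "kwargs": {"targets": [[0,0,-0.005,0],[0,0,-0.01,0],[0,0,-0.012,0],[0,0,-0.012,0],[0,0,-0.012,0],[0,0,-0.01,0],[0,0,-0.008,0],[0,0,-0.006,0],[0,0,-0.003,0],[0,0,0,0],[0,0,0,0]]}}

```text
t: 15.85
tcp_pos: [0.5431, -0.2351, 0.3226]
eef_rot: [0.981, 0.194, 0.0, 0.0]
force: [0.1, 0.1, -5.1]
gripper_width: 0.0164
grasp_force: 68.9
```

Emit:
{"fn": "send_rows", "kwargs": {"targets": [[0,0,-0.004,0],[0,0,-0.006,0],[0,0,-0.006,0],[0,0,-0.006,0],[0,0,-0.004,0],[0,0,0,0],[0,0,0,0]]}}

```text
t: 16.43
tcp_pos: [0.5429, -0.235, 0.2955]
eef_rot: [0.981, 0.194, -0.0, -0.0]
force: [0.7, -0.2, -3.5]
gripper_width: 0.0163
grasp_force: 68.9
```

Emit:
{"fn": "send_rows", "kwargs": {"targets": [[0,0,-0.004,0],[0,0,-0.005,0],[0,0,-0.005,0],[0,0,-0.004,0],[0,0,-0.003,0],[0,0,-0.001,0],[0,0,0,0],[0,0,0,0]]}}

```text
t: 17.1
tcp_pos: [0.543, -0.235, 0.2742]
eef_rot: [0.981, 0.194, 0.0, 0.0]
force: [-0.1, 0.8, -4.1]
gripper_width: 0.0168
grasp_force: 68.9
```

Emit:
{"fn": "send_rows", "kwargs": {"targets": [[0,0,-0.001,0],[0,0,0,0]]}}

```text
t: 17.27
tcp_pos: [0.5431, -0.235, 0.2733]
eef_rot: [0.981, 0.194, 0.0, 0.0]
force: [-0.0, -0.0, -3.7]
gripper_width: 0.0163
grasp_force: 68.9
```

Emit:
{"fn": "send_rows", "kwargs": {"targets": [[0,0,-0.001,0],[0,0,0,0]]}}

```text
t: 17.43
tcp_pos: [0.543, -0.235, 0.2721]
eef_rot: [0.981, 0.194, 0.0, 0.0]
force: [-0.7, 0.9, -4.0]
gripper_width: 0.0163
grasp_force: 68.9
```

Emit:
{"fn": "send_rows", "kwargs": {"targets": [[0,0,-0.0007,0],[0,0,0,0]]}}

```text
t: 17.6
tcp_pos: [0.543, -0.235, 0.2714]
eef_rot: [0.981, 0.194, -0.0, -0.0]
force: [-0.1, 0.2, -4.3]
gripper_width: 0.0168
grasp_force: 68.9
```

Emit:
{"fn": "send_rows", "kwargs": {"targets": [[0,0,-0.0005,0],[0,0,0,0]]}}

```text
t: 17.77
tcp_pos: [0.543, -0.235, 0.2709]
eef_rot: [0.981, 0.194, 0.0, -0.0]
force: [-0.1, 0.2, -4.0]
gripper_width: 0.0162
grasp_force: 68.9
```

Emit:
{"fn": "send_rows", "kwargs": {"targets": [[0,0,-0.0005,0],[0,0,0,0]]}}

```text
t: 17.93
tcp_pos: [0.543, -0.235, 0.2709]
eef_rot: [0.981, 0.194, 0.0, 0.0]
force: [-1.6, 0.9, -1.9]
gripper_width: 0.0165
grasp_force: 69.0
```

Emit:
{"fn": "send_rows", "kwargs": {"targets": [[0,0,-0.0005,0],[0,0,0,0]]}}

```text
t: 18.1
tcp_pos: [0.543, -0.235, 0.2709]
eef_rot: [0.981, 0.194, 0.0, 0.0]
force: [-2.4, 1.4, 2.1]
gripper_width: 0.016
grasp_force: 69.1
```

Seated on the collar. I'll ease off slightly, then release.

Emit:
{"fn": "send_rows", "kwargs": {"targets": [[0,0,0.0005,0],[0,0,0,0],[0,0,0,0]], "force": 20}}

```text
t: 18.35
tcp_pos: [0.543, -0.235, 0.2709]
eef_rot: [0.981, 0.194, 0.0, 0.0]
force: [-1.8, 1.1, 1.8]
gripper_width: 0.0162
grasp_force: 69.1
```

Emit:
{"fn": "send_rows", "kwargs": {"targets": [[0,0,0,0],[0,0,0,0],[0,0,0,0],[0,0,0,0],[0,0,0,0],[0,0,0,0],[0,0,0,0],[0,0,0,0],[0,0,0,0],[0,0,0,0]], "claw": 0.0854}}

```text
t: 19.18
tcp_pos: [0.543, -0.235, 0.2705]
eef_rot: [0.981, 0.194, 0.0, 0.0]
force: [-0.5, -0.3, -0.7]
gripper_width: 0.0854
grasp_force: 0.0
```

```bash
python3 - <<'E'
from h import *
s=robot.snapshot("wrist");st();a=cv2.imread("pics/d.png");b=s["img"]
t=a[345:420,280:352];m=cv2.matchTemplate(b[325:440,260:372],t,cv2.TM_CCOEFF_NORMED);print(cv2.minMaxLoc(m))
E
```

```text
t 19.2333 tcp [ 0.543  -0.235   0.2705] q [ 0.9811  0.1937  0.     -0.    ] F [-0.1483  0.73   -0.1895] w 0.08534244229951975 g 0.0 j [-0.4659  0.0837  1.476   0.      1.5818  0.7151]
(-0.2639703154563904, 0.9240283370018005, (0, 40), (23, 21))
```

Emit:
{"fn": "send_rows", "kwargs": {"targets": [[0,0,0.005,0],[0,0,0.01,0],[0,0,0.015,0],[0,0,0.018,0],[0,0,0.018,0],[0,0,0.018,0],[0,0,0.018,0],[0,0,0.018,0],[0,0,0.015,0],[0,0,0.01,0],[0,0,0.005,0],[0,0,0,0]]}}

```text
t: 20.23
tcp_pos: [0.543, -0.235, 0.4223]
eef_rot: [0.981, 0.194, 0.001, 0.001]
force: [0.2, -0.1, 0.3]
gripper_width: 0.0854
grasp_force: 0.0
```

Emit:
{"fn": "send_rows", "kwargs": {"targets": [[0,0,0,0],[0,0,0,0],[0,0,0,0],[0,0,0,0],[0,0,0,0],[0,0,0,0]]}}

```text
t: 20.73
tcp_pos: [0.543, -0.235, 0.4201]
eef_rot: [0.981, 0.194, -0.0, -0.0]
force: [0.3, -0.6, -1.2]
gripper_width: 0.0855
grasp_force: 0.0
```

```bash
python3 - <<'E'
from h import *
s=robot.snapshot("scene");st();cv2.imwrite("pics/i.png",s["img"][170:350,150:470])
for n in("punch_grip","punch_nose","jar_pear_lid","jar_bean"):print(n,[np.array(r["point"]) for r in robot.place_of(s,n)[:1]])
E
```

```text
t 20.7833 tcp [ 0.543  -0.235   0.4202] q [ 0.9811  0.1937 -0.0002 -0.0001] F [-0.1251  0.6365 -0.8021] w 0.08540352366793896 g 0.0 j [-0.4659  0.0725  1.2228  0.      1.8467  0.715 ]
punch_grip [array([ 0.5459, -0.2339,  0.1175])]
punch_nose [array([ 0.5432, -0.2334,  0.0448])]
jar_pear_lid [array([ 0.556 , -0.0523,  0.0843])]
jar_bean [array([ 0.5536,  0.1893, -0.0009])]
```

View pics/i.png

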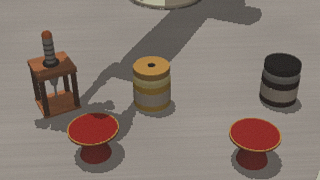

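The marker hangs upright in its stand (cap at crop 46,35). Both jars and both dishes are where they were, and the gripper is clear.

```bash
python3 -c "
from bench import robot
print(robot.close_job())"
```

```text
the job is handed in; nothing more can be done
None
```

The marker was pressed on the gold lid's black dot until a force drop at about 15 N showed the catch tripping, then stopped, lifted off and hung back upright in its stand; both jars and the dishes stayed put, and the job was handed in at about 21 s.

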